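Proof-pull the hanging bail of a plaster plaque with a spring scale

TASK

Proof-test the hanging bail of the plaster plaque: pick up the blue spring scale, put its hook down through the bail and under the bar, and draw the scale level and straight out from the plaque's edge until the red 1.5 kg ring stands at the mouth of the barrel, never past the 2 kg ring. The job ends holding: finish with the gripper still gripping the scale and keeping that pull on. The plaque stays where it lies on its bearers, and everything else on the bench is left alone.

Things in the scene. Friction and masses are not known exactly. Their poses are not given: they have to be found in the camera images.
- scale: Pull-type spring scale, loose, about 0.3 kg, lying level: blue barrel 30 mm wide and high, a black 34 x 34 x 10 mm cap at each end, 150 mm long over the caps; flat steel ring at the rear, reaching 108 mm behind the origin. Origin: on the underside of the caps (on the bench), mid-length. x points along the barrel to the hook, z up; the barrel's axis is 17 mm above the origin.
- scale_grip (a point): Middle of the barrel, on its axis (17 mm above scale's origin); axes as scale. Balance point within 10 mm of it. Grip the blue part across its sides, anywhere from x = -65 to +65 mm.
- plunger (a joint): How far the white plunger (11 mm thick) with the hook is drawn out of the barrel, m: 0 fully in, 0.1 end stop. A spring pulls it in with 0.5 N + 245 N per m (15 N at the red ring). Rings on the plunger reach the barrel's mouth (front cap face, 75 mm ahead of scale_grip): thin black at 0.020 (0.5 kg), 0.040 (1 kg), 0.080 (2 kg); red, 5 mm wide, centred at 0.060 (1.5 kg).
- hook_seat (a point): Centre of the hook's bend, on the barrel's axis, 115 mm ahead of scale_grip at rest; axes as scale. The hook is a J of 6 mm wire in the upright x-z plane: upper wire 13 mm above the axis, bend of 10 mm inner radius ahead of the seat (outside 16 mm ahead), open below and behind. A bar pulled home in the bend is 7 to 8 mm ahead of the seat.
- hook_tip (a point): Centre of the wire at the hook's tip, 4 mm behind and 13 mm below the seat; it points back to the barrel. The hook's low part spans from 7 mm behind the seat to 16 mm ahead of it, and reaches 16 mm below the axis; the gap between tip and barrel cap, where a bar can enter from below, is 33 mm.
- plaque: Plain white plaster plaque lying face down, 180 (x) x 200 (y) x 22 (z) mm, about 0.95 kg, loose on two bearers, with two stops in front of its near edge that take a pull towards the robot. Origin: middle of its lower near edge (the edge with the bail), 40 mm above the bench; x points from there across the plaque, away from the robot, z up.
- bail (a point): Middle of the bail's bar (wire centre), 51 mm above the bench; axes as plaque; pull along -x. The bail is a dark 5 mm wire U lying level, out of the middle of the plaque's near edge: the bar runs along y, 42 mm in front of the edge, the legs are at y = +-28 mm, corners rounded. Window between bar and plaque 39 mm (x) by 51 mm (y) clear, open above and below down to the bench.
- rack: Two wooden bearers under the plaque, fixed to the bench, 40 mm high and wide, centred at y = +-75 mm, each with a stop block (20 mm long, top 60 mm above the bench) in front of the plaque's near edge; they begin 22 mm beyond the bar. Origin: on the bench below the middle of the bail's bar; x points away from the robot.
- hammer: Bystander: a hammer, 240 mm long, lying on the bench. Origin under its middle. Leave alone.
- tin: Bystander: a closed tin 72 mm across and 85 mm high. Origin under its middle. Leave alone.
- rosette: Bystander: a plaster rosette tile 90 x 90 x 21 mm. Origin under its middle. Leave alone.
There are look-alikes about, which are no part of the job. There is more than one size of the scale; the job needs the larger.

How it is judged:
By the outcome, as a careful person would: the job done as asked, in the order asked, and still so for the second after the job is handed in, while the arm keeps its last pose, push and grip.
It also fails if it takes over 48 s, if anything falls off the work surface, if the arm or the gripper's body presses on something with over 40 N, if the wrist force passes 120 N, or if a joint passes its speed limit or range.

ROBOT

A 6-joint arm with a two-finger parallel gripper is mounted at the origin on the work surface. World frame = base frame: x ahead of the robot, y to its left, z up, the work surface at z = 0. Lengths are in m, angles in rad, forces in N, time in s.
With the tool pointing down it reaches from about 0.35 to 0.85 m from the base axis. Payload 8.1 kg.
Tool frame: the origin (TCP) lies on the centre line of the jaws, within the pads' length; the fingertips stand 19 mm ahead of it and the grasp point (between the pads) is the TCP (robot.tips_ahead is the distance from the TCP to the fingertips, in m); y points along the fingers, z is the direction in which the jaws open and shut, and the axes are right-handed (so a half turn about y gives the same grasp; the last joint's range is limited). The gripper opens to 93 mm and grips with 3 to 60 N. Pads are 15 mm wide; open, the fingers measure 128 mm over their backs; the gripper's body (75 mm by 188 mm) begins 65 mm behind the grasp point.
Start: joints at [-1.188, 0.13, 1.488, -0, 1.523, -0.085], TCP at [0.271, -0.536, 0.238] pointing down, gripper open.
Joint ranges: [-2.96, 2.96], [-0.89, 2.26], [0.02, 2.5], [-1.34, 4.48], [0, 2.73], [-2.66, 2.66]. Speed limits (rad/s): [2.39, 2.39, 2.79, 3.14, 3.14, 3.14].

INTERFACE

Orientations are given as a rotation vector (axis times angle).
In Python, from plant import robot, imaging, models gives the robot as it stands.
- The arm moves only by the tool carry_out, never from a script. Its argument "motion" is one flat list of numbers, 7 for each row, row after row: the shift along the tool's x, y, z in m, then the turn, a rotation vector about the tool's x, y, z in degrees, then the opening, from -1 (shut) to 1 (fully open). A call has exactly 5 rows; each row shifts and turns the pose as measured when the row begins, along the tool's axes as they then stand; what a row does not reach is not made up. A row lasts 1/10 s, in which the tool goes at most 50 mm and 8.59 degrees, less where a joint would pass 70% of its speed; a pose out of reach is approached as far as the arm can. A call is refused whole if a number of a shift passes 0.05 or a number of a turn 8.59, either way. A call with a gripper value outside its range is refused whole. The fingers move at their own pace and stop on an object; "squeeze" is the grip in N (left out, the last holds). Time passes only in rows, so rows that do not move let the fingers close, or fill a call up. It gives the time, the measured TCP pose, the force and the opening at its end, in the units of the state.
- robot.read_state(): the state, without advancing time (a new reading comes with each control period).
- imaging.read_camera(name): name is "scene" or "top" or "wrist"; returns the picture (400x640x3 uint8, blue, green, red); there is no depth.
- imaging.camera_model(name): a dict with "K" (3x3 intrinsics, pixels), "k1" (the pictures are not rectified: a ray, as slopes to the right and down, at radius r is drawn at 1 + k1 r^2 times it, then the intrinsics apply), "position" and "orientation" of the camera in the world. Camera axes: x right, y down, z forward; pixel columns grow to the right and rows downward; lengths in m; the calibration is good to about 2 mm. A picture is of the moment at which its call begins: read the wrist's pose just before it. camera_model takes no time and is no camera call; for the wrist camera it gives the pose at the moment of the call.
- robot.close_job(): hands the job in, once; it reports no verdict.
Trained networks look in the newest picture that a camera, given by its name, has taken for a name from the list of things; names that differ only in an ending like _2 or _b are one class to them, and where a whole thing is asked for, a point or a joint stands for the part that bears it (a point fixed in the world has none). Each returns a list of dicts, best first, with "confidence" (0 to 1); they miss things now and then, are a little off and sometimes report something else, mostly with a low value. They report only what shows in the picture. A call takes as long as a camera call. They do not tell look-alikes from the thing itself.
- models.outline_of(camera, thing): "pixels" (400x640 bool, what is visible of it) and "pixel" ([column, row] in pixels, amid what is visible of it).
The state is a dict: "t": time; "q": joint angles; "dq": joint speeds; "joint_torque": joint torques, N m; "tool_pos": TCP position; "orientation": TCP orientation; "force": force on the tool from outside, world axes, zero at the start; "wrist_torque": the same for the moment, N m; "opening": finger opening in m.
Only numpy, scipy, OpenCV 4.12 (cv2) and the standard library are available. Lean on these libraries where they do the work, as an engineer would, in place of code of your own. Each camera call takes 0.05 s, during which the arm holds its last target.

## Working session

There is one attempt and no reset: what is moved stays moved. The work goes in short steps, Python scripts to look and compute and a tool call to move; the robot and the scene stay as the last step left them, time stands still between calls to the robot, and variables do not carry over. Pictures are saved under pics/ and viewed, and the job is handed in when it is done.

Besides the shell and the picture viewer there is one more tool, called after "Emit:" as name(argument=value, ...) on one line, values as JSON. carry_out: Moves the arm, as the interface text tells. Its arguments: {"type":"object","properties":{"motion":{"type":"array","items":{"type":"number"}},"squeeze":{"type":"number"}},"required":["motion"]}

```bash
ls; mkdir -p pics; python3 - <<'E'
from plant import robot, imaging, models
import cv2
print(robot.read_state())
for n in ("scene","top","wrist"):
    cv2.imwrite(f"pics/{n}0.png",imaging.read_camera(n)); m=imaging.camera_model(n); print(n,m)
E
```

```text
pics
{'t': 0.0, 'q': array([-1.18838827e+00,  1.31162380e-01,  1.48928207e+00, -8.26746650e-06,
        1.52301207e+00, -8.53725641e-02]), 'dq': array([ 0.00025263,  0.00089205,  0.00018774, -0.00067425, -0.00216133,
        0.00052487]), 'joint_torque': array([-3.50173323e-03, -5.59843755e+01, -4.91765034e+01,  7.63827679e-02,
        3.52920243e-02, -1.36303606e-04]), 'tool_pos': array([ 0.2703723 , -0.5350205 ,  0.23658517]), 'orientation': array([-0.46752059,  1.9629588 , -1.95924508]), 'force': array([-0.28852733,  0.07719072, -0.23530496]), 'wrist_torque': array([0.01033225, 0.02955186, 0.00927948]), 'opening': 0.09259964361069574}
scene {'K': array([[404.54154238,   0.        , 319.02805801],
       [  0.        , 404.54154238, 199.52965432],
       [  0.        ,   0.        ,   1.        ]]), 'k1': -0.07757278058432582, 'position': array([ 1.39136169, -0.20780472,  0.720831  ]), 'orientation': array([-1.78093356, -1.41121542,  0.7531887 ])}
top {'K': array([[405.70295914,   0.        , 322.54878563],
       [  0.        , 405.70295914, 196.19606582],
       [  0.        ,   0.        ,   1.        ]]), 'k1': -0.07120221365496199, 'position': array([0.29071124, 0.01645599, 1.01198006]), 'orientation': array([-1.95722883,  2.26653834, -0.23128345])}
wrist {'K': array([[289.25153203,   0.        , 320.20203779],
       [  0.        , 289.25153203, 199.82879325],
       [  0.        ,   0.        ,   1.        ]]), 'k1': -0.028307193105416423, 'position': array([ 0.33112846, -0.50433372,  0.38350152]), 'orientation': array([ 2.49207182, -1.53116332, -0.19290669])}
```

View pics/scene0.png

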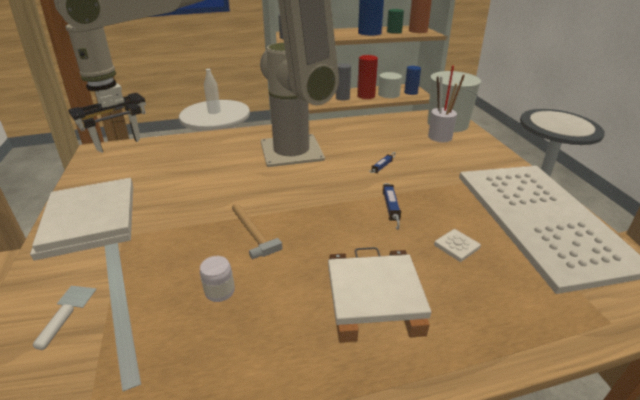

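View pics/top0.png

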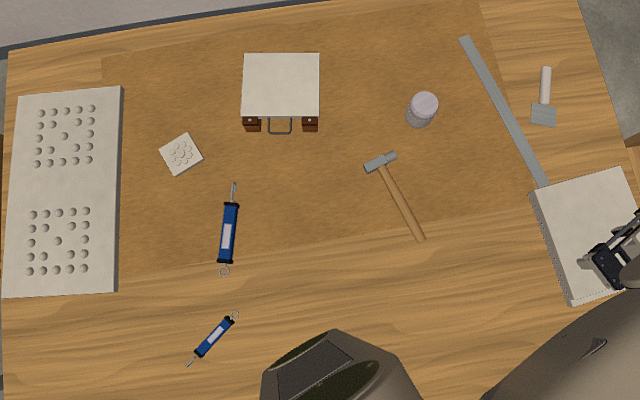

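View pics/wrist0.png

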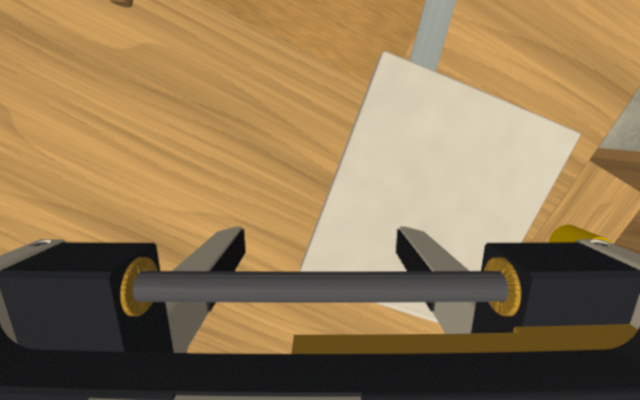

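The top view shows the larger scale at (229,232), its hook at about (234,187) and the bail bar at about (280,133). The smaller look-alike is at (213,338).

```bash
cat > h.py <<'E'
import numpy as np, cv2
from scipy.spatial.transform import Rotation as R
from plant import robot, imaging, models
def ray(m,px):
    K=m["K"];d=np.array([(px[0]-K[0,2])/K[0,0],(px[1]-K[1,2])/K[1,1]]);u=d.copy()
    for _ in range(30): u=d/(1+m["k1"]*(u@u))
    return R.from_rotvec(m["orientation"]).as_matrix()@np.array([u[0],u[1],1.])
def at_z(m,px,z):
    v=ray(m,px);p=np.array(m["position"]);return p+v*(z-p[2])/v[2]
def proj(m,P):
    c=R.from_rotvec(m["orientation"]).as_matrix().T@(np.array(P)-m["position"]);u=c[:2]/c[2]
    u=u*(1+m["k1"]*(u@u));return np.array([m["K"][0,0]*u[0]+m["K"][0,2],m["K"][1,1]*u[1]+m["K"][1,2]])
def tri(obs):
    A=np.zeros((3,3));b=np.zeros(3)
    for m,px in obs:
        v=ray(m,px);v/=np.linalg.norm(v);M=np.eye(3)-np.outer(v,v);A+=M;b+=M@m["position"]
    return np.linalg.solve(A,b)
E
python3 - <<'E'
from h import *
im=cv2.imread("pics/top0.png")
c=im[100:290,190:340]; cv2.imwrite("pics/topc.png",cv2.resize(c,None,fx=3.15,fy=3.15,interpolation=cv2.INTER_CUBIC)) 
im=cv2.imread("pics/scene0.png")
c=im[170:320,320:480]; cv2.imwrite("pics/scc.png",cv2.resize(c,None,fx=4,fy=4,interpolation=cv2.INTER_CUBIC)) 
T=imaging.camera_model("top");imaging.read_camera("top")
for th in ("scale","plunger","plaque","bail","hammer","tin","rosette"):
    for o in models.outline_of("top",th):
        p=o["pixel"];print(th,o["confidence"],p,o["pixels"].sum(),at_z(T,p,0.017))
        if th in("scale","plunger","bail"):
            ys,xs=np.nonzero(o["pixels"]);print(cv2.minAreaRect(np.c_[xs,ys].astype(np.float32)))
E
```

```text
scale 0.74 [212.1, 337.0] 596 [0.19872716 0.29847314 0.017     ]
((210.46463012695312, 339.8631286621094), (11.100173950195312, 71.5823974609375), 41.82017135620117)
scale 0.58 [420.7, 108.5] 963 [ 0.6942407  -0.30105418  0.017     ]
((420.90008544921875, 108.70001983642578), (29.96331024169922, 38.9075813293457), 26.56505012512207)
scale 0.2 [186.1, 153.4] 1171 [0.66149088 0.32318253 0.017     ]
((181.13172912597656, 153.68067932128906), (34.205081939697266, 35.02214431762695), 58.671302795410156)
plunger 0.55 [193.8, 362.8] 35 [0.14573538 0.34792854 0.017     ]
((191.00003051757812, 360.5000305175781), (2.1213202476501465, 14.849242210388184), 45.0)
plunger 0.48 [233.3, 190.0] 85 [0.54654361 0.21063254 0.017     ]
((232.17567443847656, 192.44593811035156), (4.767570495605469, 19.234682083129883), 9.462322235107422)
plaque 0.69 [281.2, 85.2] 5191 [0.8143705  0.05541567 0.017     ]
bail 0.64 [278.0, 85.9] 5211 [0.81363415 0.06414676 0.017     ]
((280.439453125, 92.80197143554688), (78.64008331298828, 82.65377044677734), 0.8069294095039368)
hammer 0.64 [396.2, 189.8] 1297 [ 0.48698993 -0.195867    0.017     ]
hammer 0.55 [279.8, 84.2] 5215 [0.81785765 0.05877615 0.017     ]
tin 0.69 [424.5, 107.8] 850 [ 0.69479311 -0.31149424  0.017     ]
tin 0.15 [231.0, 190.1] 76 [0.54714442 0.21645024 0.017     ]
rosette 0.72 [184.1, 154.5] 1168 [0.65931007 0.32860965 0.017     ]
```

View pics/topc.png

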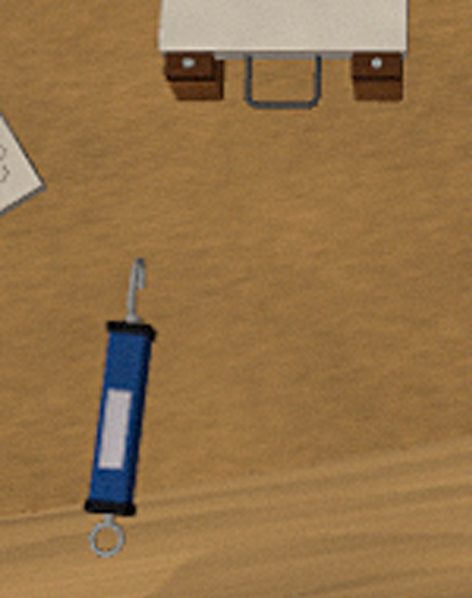

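View pics/scc.png

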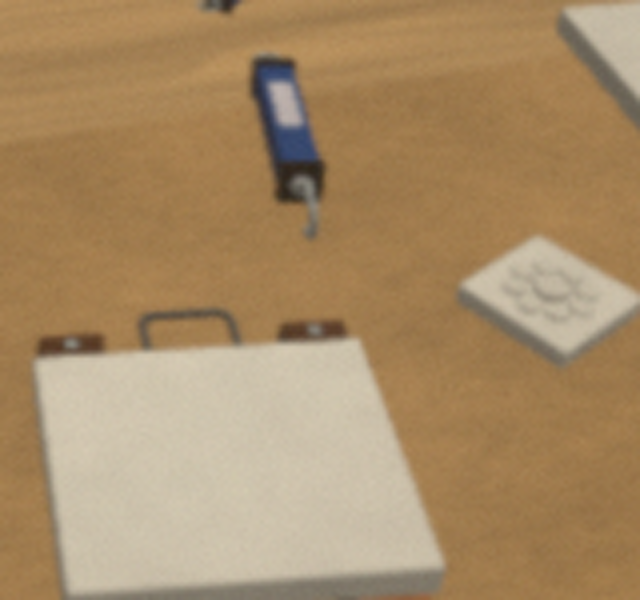

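```bash
python3 - <<'E'
from h import *
T=imaging.camera_model("top");S=imaging.camera_model("scene")
t=lambda u,v:((u+.5)/3.15-.5+190,(v+.5)/3.15-.5+100)
s=lambda u,v:((u+.5)/4-.5+320,(v+.5)/4-.5+170)
for n,p,z in [("front",t(131,328),.02),("rear",t(109,508),.02),("ring",t(107,538),.017),("hookfront",t(139,260),.017),("barL",t(250,103),.051),("barR",t(317,104),.051),("pl L",t(160,51),.062),("pl R",t(407,52),.062)]: print(n,at_z(T,p,z))
for n,p,z in [("barL",s(235,314),.051),("barR",s(145,316),.051),("hooktip",s(311,236),.0),("plL",s(358,340),.062),("plR",s(37,362),.062)]: print(n,at_z(S,p,z))
E
```

```text
front [0.51134505 0.21871569 0.02      ]
rear [0.37284912 0.25014856 0.02      ]
ring [0.35043264 0.25473747 0.017     ]
hookfront [0.56656024 0.20738452 0.017     ]
barL [0.67249469 0.10013328 0.051     ]
barR [0.66366854 0.04732258 0.051     ]
pl L [0.72274849 0.16537492 0.062     ]
pl R [ 0.69230639 -0.02940304  0.062     ]
barL [0.67551337 0.10780549 0.051     ]
barR [0.66406811 0.05233936 0.051     ]
hooktip [0.55362514 0.21410351 0.        ]
plL [0.72752453 0.16700244 0.062     ]
plR [ 0.70066871 -0.02673955  0.062     ]
```

```bash
cat >> h.py <<'E'
def tool_yaw(r):
    M=R.from_rotvec(r).as_matrix(); z=M[:,2]; return np.degrees(np.arctan2(z[1],z[0]))
def target_R(ax_deg,sgn):  # tool y down, tool z horizontal at sgn*90deg from scale axis
    a=np.radians(ax_deg+sgn*90); z=np.array([np.cos(a),np.sin(a),0]); y=np.array([0,0,-1.]); x=np.cross(y,z)
    return np.c_[x,y,z]
def delta(pos,Rt,st=None):
    st=st or robot.read_state(); M=R.from_rotvec(st["orientation"]).as_matrix()
    return M.T@(np.array(pos)-st["tool_pos"]), np.degrees(R.from_matrix(M.T@Rt).as_rotvec())
E
python3 - <<'E'
from h import *
s=robot.read_state(); M=R.from_rotvec(s["orientation"]).as_matrix(); print(M.round(3)); print(tool_yaw(s["orientation"]))
for sg in(1,-1):
    d,r=delta([.44,.234,.20],target_R(-12.6,sg)); print(sg,d.round(3),r.round(1))
E
```

```text
[[-0.893  0.     0.451]
 [-0.451  0.    -0.893]
 [-0.    -1.    -0.   ]]
-63.19366281309121
1 [-0.498  0.038 -0.61 ] [  -0.  -140.6   -0. ]
-1 [-0.498  0.038 -0.61 ] [ 0.  39.4 -0. ]
```

Emit:
carry_out(motion=[-0.05, 0, -0.005, 0, -4.8, 0, 1, -0.05, 0, -0.005, 0, -4.8, 0, 1, -0.05, 0, -0.005, 0, -4.8, 0, 1, -0.05, 0, -0.005, 0, -4.8, 0, 1, -0.05, 0, -0.005, 0, -4.8, 0, 1], squeeze=50)

```text
t: 1.05
tool_pos: [0.4539, -0.3712, 0.2373]
orientation: [-0.807, 1.69, -1.694]
force: [0.3, -1.7, -0.1]
opening: 0.093
```

Emit:
carry_out(motion=[-0.05, 0, -0.005, 0, -5, 0, 1, -0.05, 0, -0.005, 0, -5, 0, 1, -0.05, 0, -0.005, 0, -5, 0, 1, -0.05, 0, -0.005, 0, -5, 0, 1, -0.05, 0, -0.005, 0, -5, 0, 1])

```text
t: 1.55
tool_pos: [0.5516, -0.143, 0.237]
orientation: [-1.094, 1.371, -1.378]
force: [0.4, 1.1, 0.6]
opening: 0.093
```

Emit:
carry_out(motion=[-0.05, 0, -0.008, 0, -7, 0, 1, -0.05, 0, -0.008, 0, -7, 0, 1, -0.05, 0, -0.008, 0, -7, 0, 1, -0.05, 0, -0.008, 0, -7, 0, 1, -0.05, 0, -0.008, 0, -7, 0, 1])

```text
t: 2.05
tool_pos: [0.5081, 0.0994, 0.2365]
orientation: [-1.375, 0.898, -0.907]
force: [1.4, -0.1, -0.3]
opening: 0.0931
```

```bash
python3 - <<'E'
from h import *
s=robot.read_state(); print(s["tool_pos"],s["q"].round(2))
for sg in(1,):
    d,r=delta([.44,.234,.20],target_R(-12.6,sg)); print(sg,d.round(3),r.round(1))
E
```

```text
[0.50807633 0.0993705  0.23645861] [ 0.1  -0.1   1.72 -0.    1.51 -0.31]
1 [-0.151  0.036 -0.009] [ -0.  -54.    0.3]
```

Emit:
carry_out(motion=[-0.04, 0, -0.002, 0, -7.7, 0, 1, -0.04, 0, 0.004, 0, -7.7, 0, 1, -0.039, 0, 0.009, 0, -7.7, 0, 1, -0.03, 0, 0.012, 0, -7.7, 0, 1, 0, 0, 0, 0, -7.7, 0, 1])

```text
t: 2.55
tool_pos: [0.4347, 0.2469, 0.2368]
orientation: [-1.54, 0.352, -0.362]
force: [-0.1, -0.9, 0.3]
opening: 0.0929
```

Emit:
carry_out(motion=[0, 0, 0, 0, -7.7, 0, 1, 0, 0, 0, 0, -7.7, 0, 1, 0, 0, 0, 0, 0, 0, 1, 0, 0, 0, 0, 0, 0, 1, 0, 0, 0, 0, 0, 0, 1])

```text
t: 3.05
tool_pos: [0.4336, 0.249, 0.2375]
orientation: [-1.565, 0.131, -0.144]
force: [0.4, 0.3, 0.0]
opening: 0.0928
```

```bash
python3 - <<'E'
from h import *
s=robot.read_state(); print(s["tool_pos"],s["q"].round(2))
W=imaging.camera_model("wrist");cv2.imwrite("pics/w1.png",imaging.read_camera("wrist"));cv2.imwrite("pics/t1.png",imaging.read_camera("top"))
import pickle;pickle.dump(W,open("w1.pkl","wb"))
print(W["position"],R.from_rotvec(W["orientation"]).as_matrix().round(3))
d,r=delta([.44,.234,.20],target_R(-12.6,1)); print(d.round(3),r.round(1))
E
```

```text
[0.43362221 0.24896019 0.23747763] [ 0.42 -0.15  1.77 -0.    1.52 -0.97]
[0.36595142 0.26115552 0.38361704] [[ 0.173  0.953  0.249]
 [ 0.985 -0.168 -0.042]
 [ 0.002  0.253 -0.967]]
[ 0.009  0.037 -0.014] [-0.1  2.6  0.4]
```

View pics/w1.png

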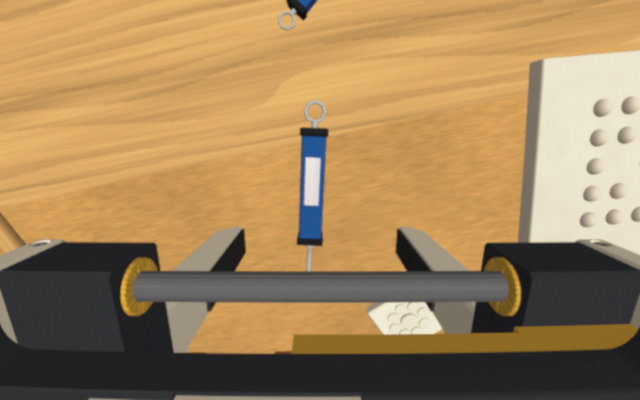

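The wrist view shows the scale ring at (315,112), rear cap at (314,132) and front cap at (310,241). I'll flip the tool half a turn so that this camera looks at the mouth and hook.

```bash
python3 - <<'E'
from h import *
import pickle;W=pickle.load(open("w1.pkl","rb"))
im=cv2.imread("pics/w1.png");cv2.imwrite("pics/w1c.png",cv2.resize(im[90:280,260:370],None,fx=3.1,fy=3.1,interpolation=cv2.INTER_CUBIC))
# blue mask axis
b=im.astype(int);m=((b[...,0]>b[...,2]+40)&(b[...,0]>60)).astype(np.uint8);m[:100]=0;m[:,:280]=0;m[:,350:]=0;m[250:]=0
m=cv2.morphologyEx(m,cv2.MORPH_CLOSE,np.ones((9,9)))
for v in range(140,236,12):
    xs=np.nonzero(m[v])[0]; 
    L=at_z(W,(xs.min()-.5,v),.017+.015);Rr=at_z(W,(xs.max()+.5,v),.032);print(v,xs.min(),xs.max(),L.round(4),Rr.round(4),(L+Rr)[:2]/2,np.linalg.norm(L-Rr))
print(at_z(W,(315,112),.017))
E
```

```text
140 302 325 [0.3801 0.2367 0.032 ] [0.385  0.2649 0.032 ] [0.38253824 0.25082532] 0.028641295675021973
152 302 324 [0.394 0.234 0.032] [0.3988 0.2613 0.032 ] [0.39641791 0.24768946] 0.02772183451329635
164 302 323 [0.4082 0.2313 0.032 ] [0.4129 0.2577 0.032 ] [0.41057299 0.24449026] 0.026786407392241553
176 301 323 [0.4226 0.2273 0.032 ] [0.4275 0.2552 0.032 ] [0.42501584 0.24122485] 0.028294849679497833
188 301 322 [0.4374 0.2244 0.032 ] [0.4421 0.2514 0.032 ] [0.43976033 0.23789014] 0.02735116224350636
200 301 322 [0.4525 0.2215 0.032 ] [0.4573 0.2487 0.032 ] [0.45492935 0.23510175] 0.02764657853683801
212 300 321 [0.4678 0.2172 0.032 ] [0.4726 0.2448 0.032 ] [0.47021008 0.23099986] 0.027951327883817233
224 300 320 [0.4836 0.2142 0.032 ] [0.4883 0.2407 0.032 ] [0.48594579 0.22743739] 0.026980744904728463
[0.35060221 0.25817077 0.017     ]
```

View pics/w1c.png

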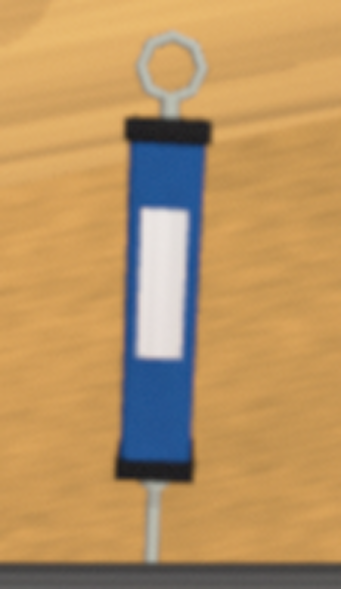

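Emit:
carry_out(motion=[0, 0, 0, 0, 8.5, 0, 1, 0, 0, 0, 0, 8.5, 0, 1, 0, 0, 0, 0, 8.5, 0, 1, 0, 0, 0, 0, 8.5, 0, 1, 0, 0, 0, 0, 8.5, 0, 1])

```text
t: 3.65
tool_pos: [0.4341, 0.2481, 0.2374]
orientation: [-1.443, 0.72, -0.73]
force: [0.3, 0.4, 0.5]
opening: 0.0931
```

Emit:
carry_out(motion=[0, 0, 0, 0, 8.5, 0, 1, 0, 0, 0, 0, 8.5, 0, 1, 0, 0, 0, 0, 8.5, 0, 1, 0, 0, 0, 0, 8.5, 0, 1, 0, 0, 0, 0, 8.5, 0, 1])

```text
t: 4.15
tool_pos: [0.4345, 0.2473, 0.2372]
orientation: [-1.15, 1.284, -1.292]
force: [-0.3, -0.1, -0.3]
opening: 0.0928
```

Emit:
carry_out(motion=[0, 0, 0, 0, 8.5, 0, 1, 0, 0, 0, 0, 8.5, 0, 1, 0, 0, 0, 0, 8.5, 0, 1, 0, 0, 0, 0, 8.5, 0, 1, 0, 0, 0, 0, 8.5, 0, 1])

```text
t: 4.65
tool_pos: [0.435, 0.2464, 0.2371]
orientation: [-0.665, 1.803, -1.808]
force: [0.3, 0.2, 0.2]
opening: 0.0929
```

Emit:
carry_out(motion=[0, 0, 0, 0, 8.5, 0, 1, 0, 0, 0, 0, 8.5, 0, 1, 0, 0, 0, 0, 8.5, 0, 1, 0, 0, 0, 0, 8.5, 0, 1, 0, 0, 0, 0, 8.5, 0, 1])

```text
t: 5.15
tool_pos: [0.4354, 0.2455, 0.2369]
orientation: [-0.05, -2.206, 2.206]
force: [-0.1, 0.1, 0.0]
opening: 0.0932
```

```bash
python3 - <<'E'
from h import *
s=robot.read_state(); print(s["t"],s["tool_pos"],s["q"].round(2))
W=imaging.camera_model("wrist");cv2.imwrite("pics/w2.png",imaging.read_camera("wrist"))
import pickle;pickle.dump(W,open("w2.pkl","wb"))
d,r=delta([.44,.234,.20],target_R(-12.6,-1)); print(d.round(3),r.round(1))
E
```

```text
5.15 [0.43542842 0.24554885 0.23693989] [ 0.41 -0.15  1.77 -0.    1.52  2.02]
[-0.005  0.037  0.011] [ 0.   9.9 -0.4]
```

View pics/w2.png

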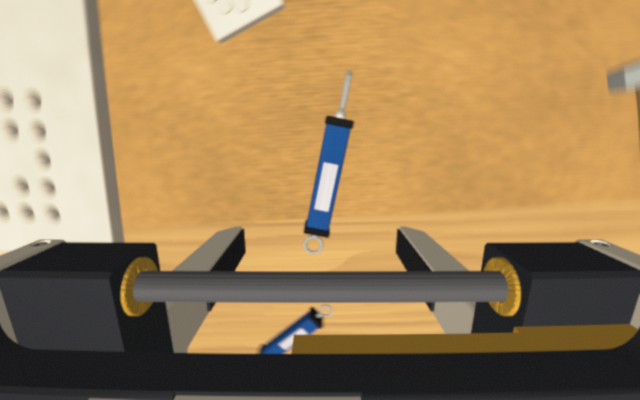

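```bash
python3 - <<'E'
from h import *
import pickle
W=pickle.load(open("w2.pkl","rb"))
im=cv2.imread("pics/w2.png");b=im.astype(int);m=((b[...,0]>b[...,2]+40)&(b[...,0]>60)).astype(np.uint8);m[:105]=0;m[240:]=0;m[:,:290]=0;m[:,370:]=0
m=cv2.morphologyEx(m,cv2.MORPH_CLOSE,np.ones((9,9)))
ys,xs=np.nonzero(m);P=np.array([at_z(W,(x,y),.032)[:2] for x,y in zip(xs,ys)])
c=P.mean(0);u=np.linalg.svd(P-c,full_matrices=False)[2][0];u*=np.sign(u[0]);t=(P-c)@u
print(c,np.degrees(np.arctan2(u[1],u[0])),t.min(),t.max(),c+u*(t.min()+t.max())/2, (t.max()-t.min()))
cv2.imwrite("pics/w2c.png",cv2.resize(im[60:260,280:380],None,fx=3,fy=3,interpolation=cv2.INTER_CUBIC))
W1=pickle.load(open("w1.pkl","rb"))
for v in(125,131.5,237.5,244.5): print(v,at_z(W1,(313,v),.034)) 
E
```

```text
[0.44912524 0.23605903] -13.61601819266861 -0.07349762080685666 0.05797828572728256 [0.44158365 0.23788577] 0.1314759065341392
125 [0.36533546 0.25339751 0.034     ]
131.5 [0.3726567  0.25206403 0.034     ]
237.5 [0.50409665 0.22808538 0.034     ]
244.5 [0.51370634 0.22632972 0.034     ]
```

View pics/w2c.png

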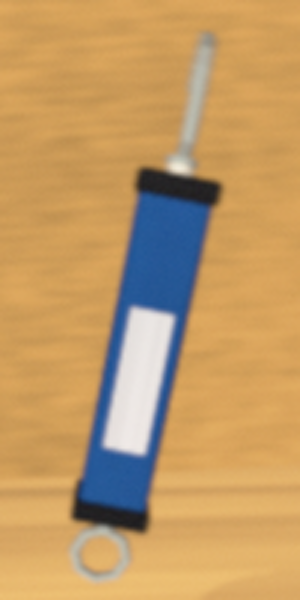

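```bash
python3 - <<'E'
from h import *
d,r=delta([.442,.2365,.06],target_R(-13,-1)); print(d.round(4),r.round(1))
E
```

```text
[-0.0057  0.177   0.0087] [ 0.  10.3 -0.4]
```

Emit:
carry_out(motion=[0, 0.02, 0, 0, 5.2, 0, 1, 0, 0.025, 0, 0, 5.1, 0, 1, -0.002, 0.025, 0.004, 0, 0, -0.2, 1, -0.002, 0.025, 0.004, 0, 0, -0.2, 1, 0, 0.005, 0, 0, 0, 0, 1])

```text
t: 5.7
tool_pos: [0.4402, 0.2369, 0.1363]
orientation: [-0.246, -2.107, 2.098]
force: [-0.2, -0.6, -0.0]
opening: 0.093
```

```bash
python3 - <<'E'
from h import *
d,r=delta([.442,.2365,.06],target_R(-13,-1)); print(d.round(4),r.round(1))
W=imaging.camera_model("wrist");im=imaging.read_camera("wrist");cv2.imwrite("pics/w3.png",im)
u=np.array([np.cos(np.radians(-13)),np.sin(np.radians(-13))]);c=np.array([.442,.2365])
for t,z in((.075,.034),(-.075,.034),(.065,.032),(-.065,.032),(.115,.030)):
    print(t,proj(W,[*(c+t*u),z]).round(1))
E
```

```text
[-0.0015  0.0763  0.0004] [ 0.3 -0.1 -0.2]
0.075 [321.4 116. ]
-0.075 [321.3 279.3]
0.065 [321.4 128.3]
-0.065 [321.3 268.8]
0.115 [321.4  65.3]
```

View pics/w3.png

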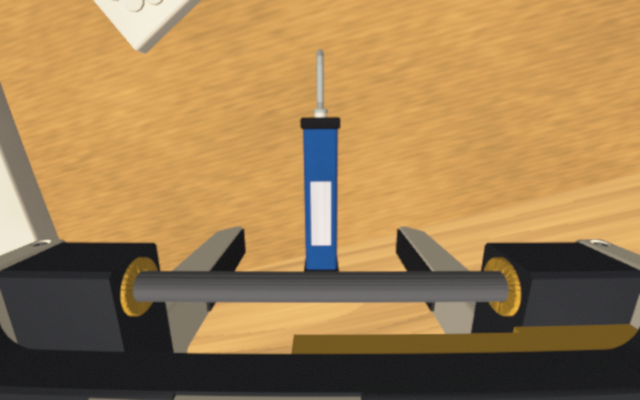

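The scale sits square between the fingers at column 321, with its front cap at row 118, as predicted. Going down to grip.

Emit:
carry_out(motion=[-0.0015, 0.025, 0, 0, 0, 0, 1, 0, 0.025, 0, 0, 0, 0, 1, 0, 0.025, 0, 0, 0, 0, 1, 0, 0.02, 0, 0, 0, 0, 1, 0, 0.01, 0, 0, 0, 0, 1])

```text
t: 6.25
tool_pos: [0.4498, 0.241, 0.0386]
orientation: [-0.256, -2.124, 2.098]
force: [-0.1, 0.2, -0.0]
opening: 0.0932
```

```bash
python3 - <<'E'
from h import *
d,r=delta([.442,.2365,.025],target_R(-13,-1)); print(d.round(4),r.round(1),robot.read_state()["force"])
E
```

```text
[0.0068 0.0134 0.0063] [ 0.8  0.2 -0.9] [-0.09398006  0.20888507 -0.00060767]
```

Emit:
carry_out(motion=[0.007, 0.003, 0.006, 0.8, 0, -0.9, 1, 0, 0.005, 0, 0, 0, 0, 1, 0, 0.004, 0, 0, 0, 0, 1, 0, 0.001, 0, 0, 0, 0, 1, 0, 0, 0, 0, 0, 0, 1])

```text
t: 6.75
tool_pos: [0.4435, 0.2377, 0.0283]
orientation: [-0.238, -2.107, 2.105]
force: [0.7, -0.4, -1.0]
opening: 0.093
```

```bash
python3 - <<'E'
from h import *
d,r=delta([.442,.2365,.025],target_R(-13,-1)); print(d.round(4),r.round(1),robot.read_state()["force"])
E
```

```text
[0.0012 0.0033 0.0015] [ 0.1  0.3 -0.2] [ 0.67448712 -0.43886495 -0.97318173]
```

Emit:
carry_out(motion=[0.001, 0.0035, 0.0015, 0, 0.3, -0.2, 1, 0, 0, 0, 0, 0, 0, 1, 0, 0, 0, 0, 0, 0, -0.3, 0, 0, 0, 0, 0, 0, -1, 0, 0, 0, 0, 0, 0, -1], squeeze=50)

```text
t: 7.25
tool_pos: [0.443, 0.2367, 0.0258]
orientation: [-0.241, -2.104, 2.099]
force: [0.3, -0.9, -0.4]
opening: 0.0731
```

Emit:
carry_out(motion=[0, 0, 0, 0, 0, 0, -1, 0, 0, 0, 0, 0, 0, -1, 0, 0, 0, 0, 0, 0, -1, 0, 0, 0, 0, 0, 0, -1, 0, 0, 0, 0, 0, 0, -1])

```text
t: 7.75
tool_pos: [0.4431, 0.2367, 0.0258]
orientation: [-0.241, -2.104, 2.099]
force: [0.1, 0.5, -0.4]
opening: 0.0335
```

```bash
python3 - <<'E'
from h import *
s=robot.read_state()
d,r=delta([.442,.2365,.025],target_R(-13,-1),s); print(d.round(4),r.round(1),s["force"],s["opening"],s["wrist_torque"])
W=imaging.camera_model("wrist");im=imaging.read_camera("wrist");cv2.imwrite("pics/w4.png",im)
E
```

```text
[0.001  0.0008 0.0005] [ 0.2 -0.  -0.1] [ 0.09538439  0.51137806 -0.40890843] 0.03349549458690461 [-0.02267864  0.0047659   0.01272178]
```

View pics/w4.png

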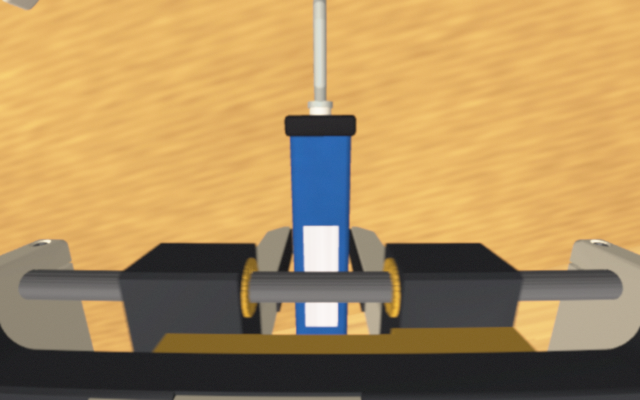

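Emit:
carry_out(motion=[0, 0, 0, 0, 0, 0, -1, 0, 0, 0, 0, 0, 0, -1, 0, 0, 0, 0, 0, 0, -1, 0, -0.01, 0, 0, 0, 0, -1, 0, -0.02, 0, 0, 0, 0, -1])

```text
t: 8.3
tool_pos: [0.4397, 0.2353, 0.0532]
orientation: [-0.233, -2.097, 2.1]
force: [-0.8, 0.4, -3.5]
opening: 0.0298
```

Emit:
carry_out(motion=[0, -0.025, 0, 0, 0, 0, -1, 0, -0.025, 0, 0, 0, 0, -1, 0, -0.02, 0, 0, 0, 0, -1, 0, 0, 0, 0, 0, 0, -1, 0, 0, 0, 0, 0, 0, -1])

```text
t: 8.8
tool_pos: [0.4395, 0.2352, 0.1284]
orientation: [-0.234, -2.098, 2.1]
force: [0.7, -1.0, -4.2]
opening: 0.0297
```

```bash
python3 - <<'E'
from h import *
s=robot.read_state()
print(s["t"],s["tool_pos"],s["force"],s["opening"],s["wrist_torque"])
for n in("wrist","top","scene"):
    cv2.imwrite(f"pics/{n}5.png",imaging.read_camera(n))
a=cv2.imread("pics/top5.png")[90:290,190:340];b=cv2.imread("pics/scene5.png")[150:350,310:510]
cv2.imwrite("pics/c5.png",np.hstack([cv2.resize(a,(390,520),interpolation=2),cv2.resize(b,(400,520*400//400),interpolation=2)[:520]]))
bail=[]
E
```

```text
8.8 [0.43950678 0.23517224 0.12842985] [ 0.73968675 -0.96794823 -4.23131266] 0.029747420938966446 [ 0.06690742  0.08224902 -0.02363312]
```

View pics/c5.png

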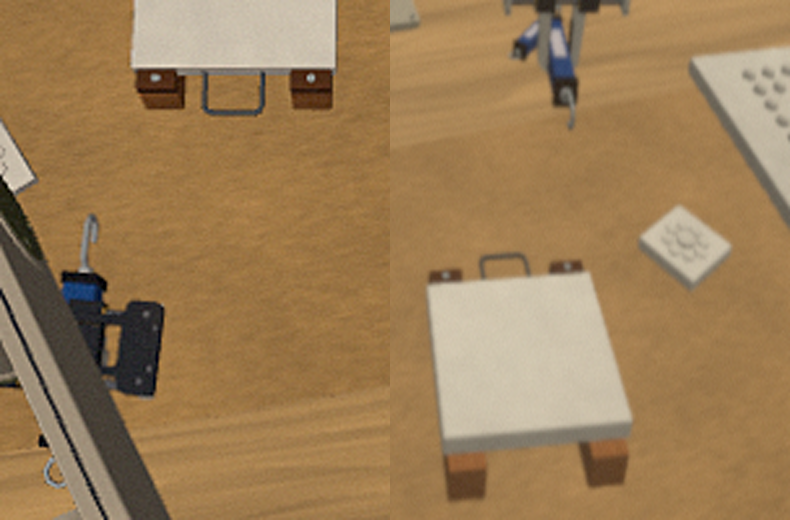

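View pics/wrist5.png

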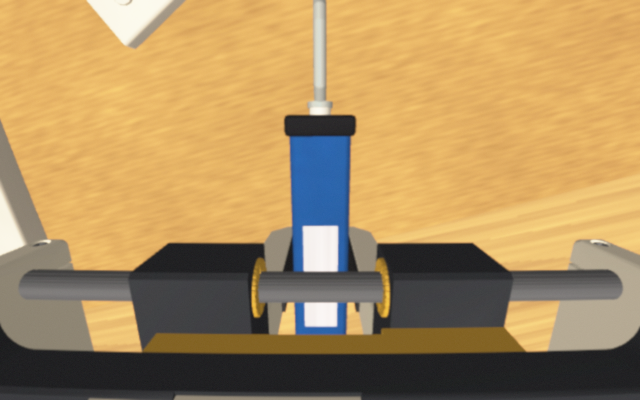

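```bash
python3 - <<'E'
from h import *
import pickle
s=robot.read_state();W=imaging.camera_model("wrist")
for px in((320,116),(320,117.5)):
    p=at_z(W,px,s["tool_pos"][2]-.0088+.017);M=R.from_rotvec(s["orientation"]).as_matrix();print("cap front in tool",(M.T@(p-s["tool_pos"])).round(4))
d,r=delta([.570,.0927,.112],target_R(-9,-1)); print(d.round(4),r.round(1))
T=imaging.camera_model("top");im=cv2.imread("pics/top5.png");cv2.imwrite("pics/bt.png",cv2.resize(im[60:150,230:330],None,fx=6,fy=6,interpolation=2))
im=cv2.imread("pics/scene5.png");cv2.imwrite("pics/bs.png",cv2.resize(im[235:285,320:420],None,fx=8,fy=8,interpolation=2))
E
```

```text
cap front in tool [-0.0725 -0.0087 -0.0006]
cap front in tool [-0.0719 -0.0087 -0.0006]
[-0.1598  0.0147  0.109 ] [-0.1 -4.   0.4]
```

View pics/bt.png

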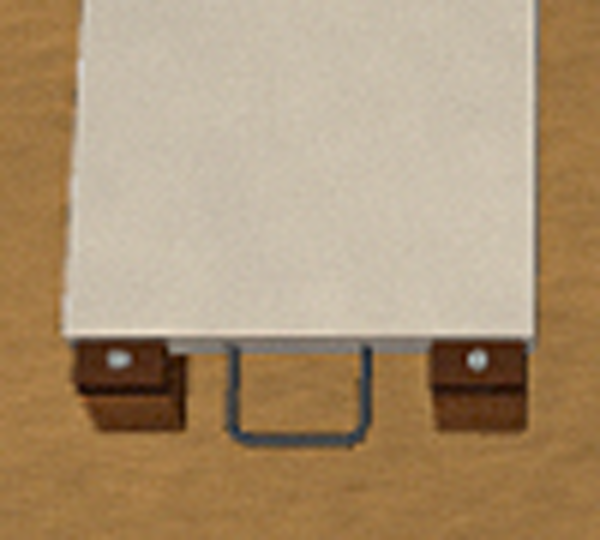

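View pics/bs.png

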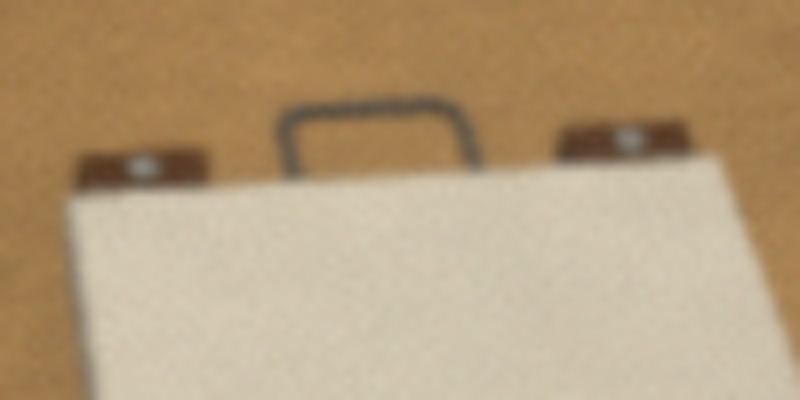

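```bash
python3 - <<'E'
from h import *
T=imaging.camera_model("top");S=imaging.camera_model("scene")
t=lambda u,v:((u+.5)/6-.5+230,(v+.5)/6-.5+60)
s=lambda u,v:((u+.5)/8-.5+320,(v+.5)/8-.5+235)
def yaw(a,b): d=b-a;return np.degrees(np.arctan2(-d[0],d[1]))
print("bar",at_z(T,t(300.5,440),.051),at_z(S,s(372,107),.051),tri([(T,t(300.5,440)),(S,s(372,107))]))
print(yaw(at_z(T,t(360,440),.051),at_z(T,t(240,440),.051)),yaw(at_z(T,t(478,358),.06),at_z(T,t(119,358),.06)),yaw(at_z(S,s(143,166),.06),at_z(S,s(630,139),.06)),yaw(at_z(T,t(537,337),.062),at_z(T,t(65,335),.062)),yaw(at_z(S,s(68,200),.062),at_z(S,s(720,158),.062)))
E
```

```text
bar [0.66700763 0.07381723 0.051     ] [0.66756419 0.07798013 0.051     ] [0.66756547 0.07580596 0.05114641]
-8.582727543076208 -8.62584690780808 -8.90573575167593 -8.895541046925679 -8.221567102044645
```

```bash
python3 - <<'E'
from h import *
d,r=delta([.5733,.0901,.112],target_R(-8.65,-1)); print(d.round(4),r.round(1))
E
```

```text
[-0.1636  0.0146  0.1108] [-0.1 -4.4  0.4]
```

Emit:
carry_out(motion=[-0.028, 0, 0.019, 0, -1.5, 0, -1, -0.03, 0.002, 0.02, 0, -1.5, 0, -1, -0.03, 0.003, 0.02, 0, -1.4, 0.4, -1, -0.03, 0.003, 0.02, 0, 0, 0, -1, -0.025, 0.002, 0.015, 0, 0, 0, -1])

```text
t: 9.45
tool_pos: [0.5602, 0.1154, 0.1088]
orientation: [-0.139, -2.139, 2.147]
force: [0.0, 0.9, -2.6]
opening: 0.0297
```

```bash
python3 - <<'E'
from h import *
d,r=delta([.5733,.0901,.112],target_R(-8.65,-1)); print(d.round(4),r.round(1))
E
```

```text
[-0.0165 -0.0032  0.0232] [-0.3  0.6  0.6]
```

Emit:
carry_out(motion=[-0.009, -0.0032, 0.012, -0.3, 0.6, 0.6, -1, -0.006, 0, 0.008, 0, 0, 0, -1, -0.0015, 0, 0.002, 0, 0, 0, -1, 0, 0, 0, 0, 0, 0, -1, 0, 0, 0, 0, 0, 0, -1])

```text
t: 9.95
tool_pos: [0.5713, 0.0885, 0.1075]
orientation: [-0.158, -2.137, 2.137]
force: [-0.5, -0.8, -3.9]
opening: 0.0297
```

```bash
python3 - <<'E'
from h import *
d,r=delta([.5733,.0901,.112],target_R(-8.65,-1)); print(d.round(4),r.round(1))
W=imaging.camera_model("wrist");im=imaging.read_camera("wrist");cv2.imwrite("pics/w6.png",im)
import pickle;pickle.dump((robot.read_state(),W),open("w6.pkl","wb"))
print(proj(W,[.6675,.0758,.051]))
E
```

```text
[-0.0017 -0.0045 -0.0019] [-0.  -0.2  0.4]
[317.40709404  80.25569684]
```

View pics/w6.png

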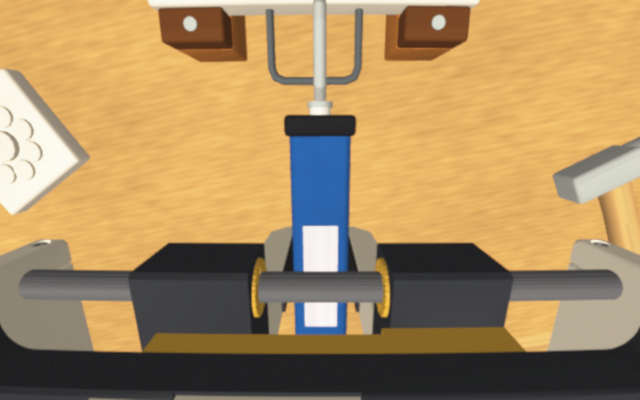

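Emit:
carry_out(motion=[-0.0017, 0, -0.0025, 0, 0, 0.4, -1, 0, 0.006, 0, 0, 0, 0, -1, 0, 0.006, 0, 0, 0, 0, -1, 0, 0.006, 0, 0, 0, 0, -1, 0, 0, 0, 0, 0, 0, -1])

```text
t: 10.5
tool_pos: [0.5725, 0.0934, 0.0883]
orientation: [-0.163, -2.143, 2.143]
force: [0.5, -0.0, -2.9]
opening: 0.0295
```

```bash
python3 - <<'E'
from h import *
d,r=delta([.5733,.0906,.0598],target_R(-8.65,-1)); print(d.round(4),r.round(1))
W=imaging.camera_model("wrist");im=imaging.read_camera("wrist");cv2.imwrite("pics/w7.png",im)
print(proj(W,[.6675,.0758,.051]))
E
```

```text
[-0.0012  0.0285  0.0027] [-0. -0. -0.]
[326.31012624  77.1305535 ]
```

View pics/w7.png

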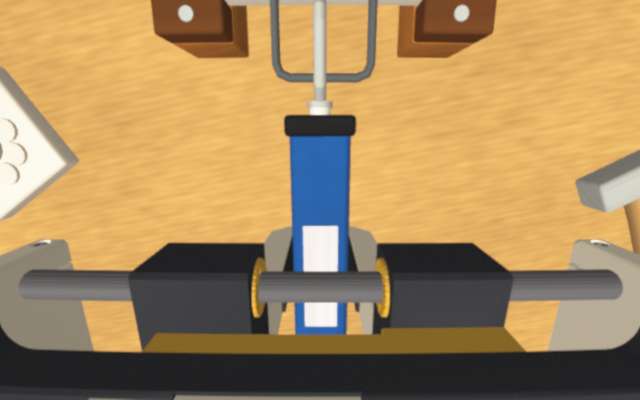

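Emit:
carry_out(motion=[-0.0012, 0.006, 0.002, 0, 0, 0, -1, 0, 0.006, 0, 0, 0, 0, -1, 0, 0.006, 0, 0, 0, 0, -1, 0, 0.006, 0, 0, 0, 0, -1, 0, 0, 0, 0, 0, 0, -1])

```text
t: 11.05
tool_pos: [0.5738, 0.0907, 0.0625]
orientation: [-0.164, -2.143, 2.143]
force: [-0.3, 0.1, -3.7]
opening: 0.0298
```

```bash
python3 - <<'E'
from h import *
d,r=delta([.5733,.0915,.0598],target_R(-8.65,-1)); print(d.round(4),r.round(1))
W=imaging.camera_model("wrist");im=imaging.read_camera("wrist");cv2.imwrite("pics/w8.png",im)
print(proj(W,[.6675,.0768,.051]))
im=imaging.read_camera("scene");cv2.imwrite("pics/s8.png",cv2.resize(im[210:300,310:430],None,fx=6,fy=6,interpolation=2))
E
```

```text
[ 0.0006  0.0027 -0.0007] [-0.  -0.1 -0. ]
[320.33029271  72.61131023]
```

View pics/w8.png

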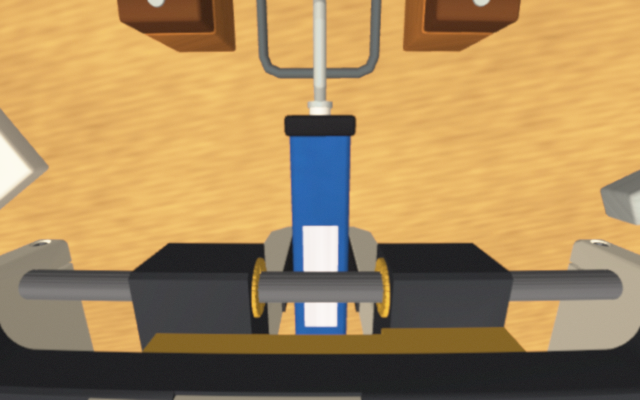

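View pics/s8.png

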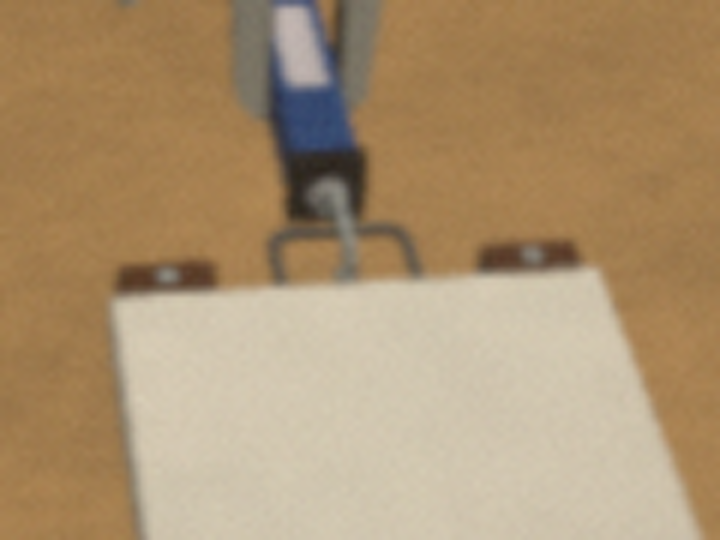

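The hook is down inside the bail window, with the bar centred at column 320, row 72. Lowering the last bit, then drawing back.

Emit:
carry_out(motion=[0, 0.0027, -0.0005, 0, 0, 0, -1, 0, 0, 0, 0, 0, 0, -1, 0.006, 0, 0, 0, 0, 0, -1, 0.007, 0, 0, 0, 0, 0, -1, 0.005, 0, 0, 0, 0, 0, -1])

```text
t: 11.65
tool_pos: [0.5567, 0.0943, 0.0617]
orientation: [-0.168, -2.145, 2.144]
force: [0.3, 0.6, -3.3]
opening: 0.03
```

```bash
cat > chk.py <<'E'
from h import *
import sys
n=sys.argv[1]
s=robot.read_state();u=np.array([.9886,-.1504]);v=np.array([.1504,.9886]);bar=np.array([.6675,.0768])
rel=s["tool_pos"][:2]-bar
print("t",s["t"],"back of bar",-rel@u,"lat",rel@v,"z",s["tool_pos"][2],"F along/lat/z",s["force"][:2]@u,s["force"][:2]@v,s["force"][2],"est ext",-rel@u-.1198,"open",s["opening"])
d,r=delta([0,0,0],target_R(-8.65,-1),s);print("turn",r.round(2))
W=imaging.camera_model("wrist");im=imaging.read_camera("wrist");print("bar px",proj(W,[*bar,.051]))
cv2.imwrite(f"pics/{n}.png",cv2.resize(im[0:160,220:420],None,fx=4,fy=3.7,interpolation=2))
E
python3 chk.py k1
```

```text
t 11.65 back of bar 0.11215821928823458 lat 0.000629567905857827 z 0.061699793319672305 F along/lat/z 0.1925000159527352 0.6484519292607173 -3.308785972790774 est ext -0.007641780711765425 open 0.029978225553868483
turn [ 0.04 -0.07 -0.23]
bar px [322.3251833   35.09213524]
```

View pics/k1.png

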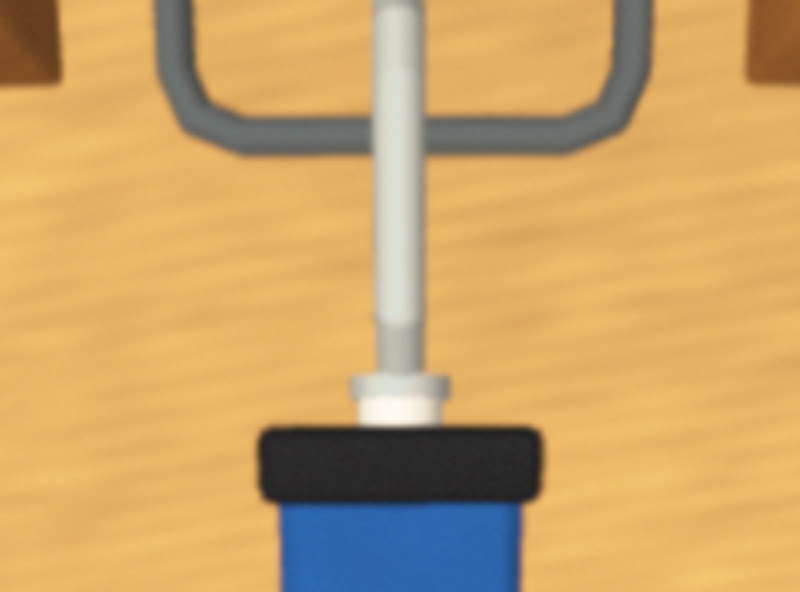

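Emit:
carry_out(motion=[0.005, 0.0015, 0, 0, 0, 0, -1, 0.005, 0, 0, 0, 0, -0.2, -1, 0.005, 0, 0, 0, 0, 0, -1, 0.005, 0, 0, 0, 0, 0, -1, 0, 0, 0, 0, 0, 0, -1])

```text
t: 12.2
tool_pos: [0.5355, 0.0976, 0.0606]
orientation: [-0.167, -2.144, 2.143]
force: [3.4, -0.8, -5.8]
opening: 0.0298
```

```bash
python3 chk.py k2
```

```text
t 12.2 back of bar 0.133669113152065 lat 0.0007457572806087755 z 0.06064709133715131 F along/lat/z 3.4881300916383555 -0.25238813281334427 -5.828337619258264 est ext 0.013869113152065002 open 0.02980626212454864
turn [ 0.06 -0.06 -0.17]
bar px [322.75086316 -14.67680558]
```

View pics/k2.png

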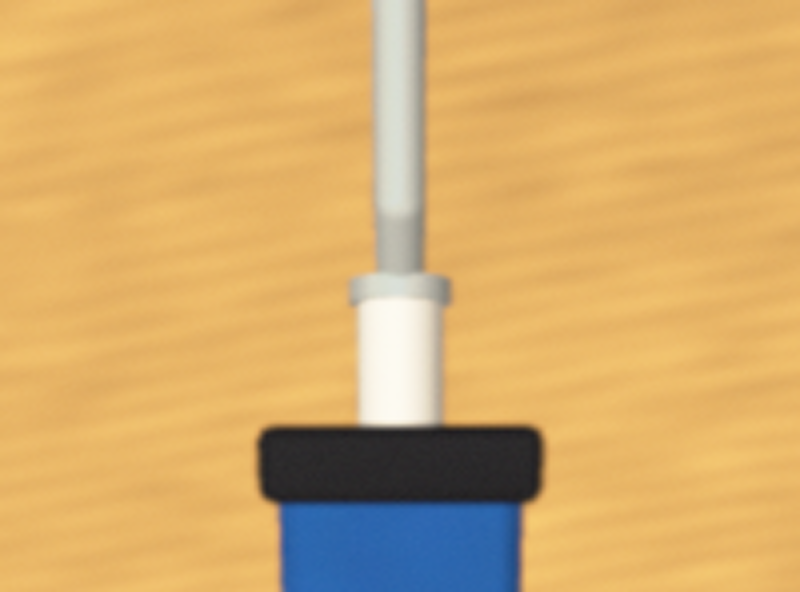

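Emit:
carry_out(motion=[0.006, 0, 0, 0, 0, 0, -1, 0.006, 0, 0, 0, 0, 0, -1, 0.006, 0, 0, 0, 0, 0, -1, 0.006, 0, 0, 0, 0, 0, -1, 0, 0, 0, 0, 0, 0, -1])

```text
t: 12.75
tool_pos: [0.5147, 0.1009, 0.0615]
orientation: [-0.176, -2.148, 2.146]
force: [8.5, -0.6, -8.1]
opening: 0.0294
```

```bash
python3 chk.py k3
```

```text
t 12.75 back of bar 0.15470835837997898 lat 0.000809299426813374 z 0.061524243750470414 F along/lat/z 8.46647480667678 0.6801518711872857 -8.149387412564945 est ext 0.03490835837997898 open 0.02941077128265076
turn [ 0.12 -0.1  -0.63]
bar px [322.64606923 -62.07134271]
```

View pics/k3.png

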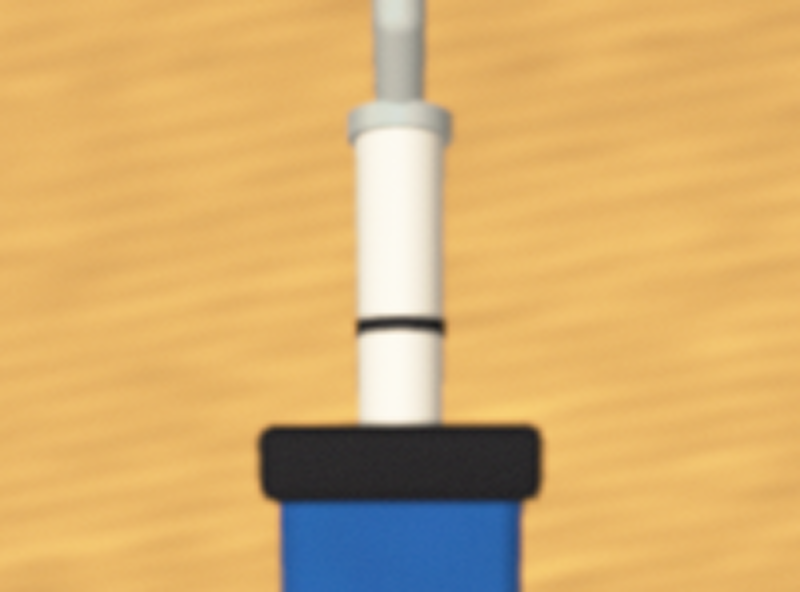

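Pulling forward 8.5 N, but about 5 N of vertical load has built up, so the axis is riding above the bar. I'll lower it and level the pitch before drawing further.

Emit:
carry_out(motion=[0, 0.002, 0, 0, 0, -0.6, -1, 0, 0.001, 0, 0, 0, 0, -1, 0, 0.001, 0, 0, 0, 0, -1, 0, 0, 0, 0, 0, 0, -1, 0, 0, 0, 0, 0, 0, -1])

```text
t: 13.3
tool_pos: [0.5221, 0.1001, 0.0616]
orientation: [-0.184, -2.152, 2.146]
force: [7.4, -0.4, -7.4]
opening: 0.0292
```

```bash
python3 chk.py k4; python3 - <<'E'
from h import *
print(robot.read_state()["wrist_torque"])
im=imaging.read_camera("scene");cv2.imwrite("pics/s9.png",cv2.resize(im[180:330,300:440],None,fx=4,fy=4,interpolation=2))
E
```

```text
t 13.3 back of bar 0.14721727583263486 lat 0.0011433899869226613 z 0.06156105787560531 F along/lat/z 7.342521654081932 0.6809297044128985 -7.42132337216057 est ext 0.027417275832634855 open 0.02923046350257577
turn [ 0.24 -0.15 -0.96]
bar px [323.0810603  -43.00509761]
[ 0.00550515 -0.50715665  0.00931652]
```

View pics/s9.png

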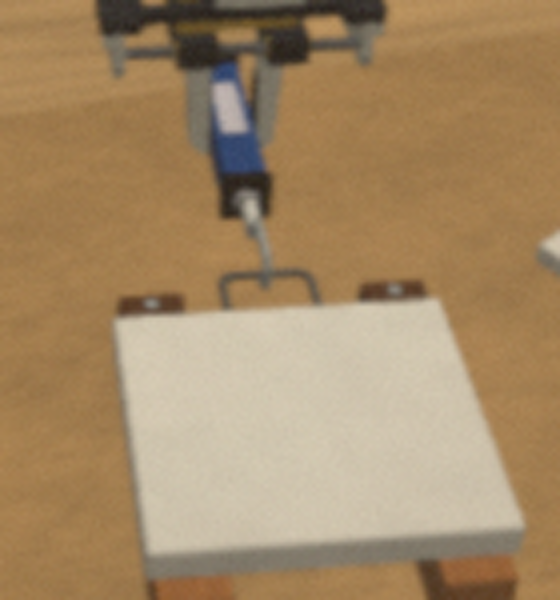

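Emit:
carry_out(motion=[0.002, 0.002, 0, 0.2, 0, -0.6, -1, 0.002, 0.002, 0, 0, 0, -0.6, -1, 0.002, 0.0015, 0, 0, 0, -0.5, -1, 0.002, 0.001, 0, 0, 0, -0.3, -1, 0.002, 0.001, 0, 0, 0, -0.3, -1])

```text
t: 13.9
tool_pos: [0.5234, 0.1007, 0.0616]
orientation: [-0.167, -2.145, 2.137]
force: [5.7, -2.3, -2.1]
opening: 0.0297
```

```bash
python3 chk.py k5
```

```text
t 13.9 back of bar 0.14602327357218128 lat 0.001983880829483185 z 0.06163326025018468 F along/lat/z 5.9850413268493305 -1.4373578150725708 -2.0990271228851203 est ext 0.02622327357218128 open 0.029662740371120863
turn [ 0.22 -0.22 -0.03]
bar px [324.53906287 -43.32546485]
```

Emit:
carry_out(motion=[0.008, 0.001, 0.0005, 0.1, -0.1, -0.25, -1, 0.008, 0.001, 0.0005, 0.1, -0.1, -0.3, -1, 0.008, 0.001, 0.0005, 0, 0, -0.3, -1, 0.007, 0.001, 0, 0, 0, -0.35, -1, 0.005, 0.001, 0, 0, 0, -0.35, -1])

```text
t: 14.45
tool_pos: [0.4993, 0.1037, 0.0637]
orientation: [-0.165, -2.147, 2.138]
force: [13.0, -2.2, -7.7]
opening: 0.0293
```

```bash
python3 chk.py k6
```

```text
t 14.45 back of bar 0.17030865909637438 lat 0.0013410647155869307 z 0.06367240690357201 F along/lat/z 13.188331874305614 -0.21188417063090334 -7.6840931023689905 est ext 0.05050865909637438 open 0.029271540585237114
turn [ 0.24 -0.1  -0.03]
bar px [323.83275277 -99.78830815]
```

View pics/k6.png

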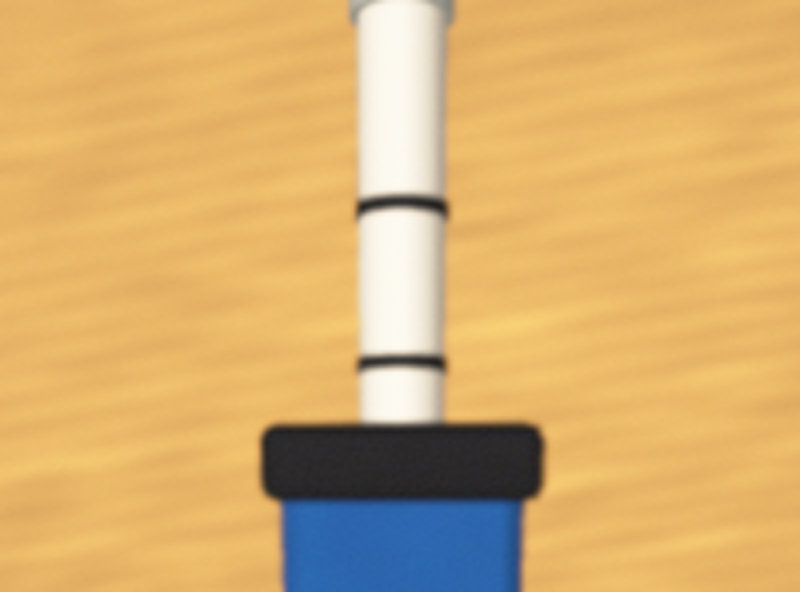

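Emit:
carry_out(motion=[0.0045, 0.004, 0, 0.2, 0, -0.3, -1, 0.0045, 0.004, 0.0005, 0, 0, -0.3, -1, 0.005, 0.003, 0.0005, 0, 0, -0.3, -1, 0.005, 0.003, 0, 0, 0, -0.3, -1, 0.005, 0.002, 0, 0, 0, -0.3, -1])

```text
t: 15.0
tool_pos: [0.4956, 0.1051, 0.0596]
orientation: [-0.188, -2.156, 2.144]
force: [13.7, -3.2, -6.1]
opening: 0.0297
```

```bash
python3 chk.py k7
```

```text
t 15.0 back of bar 0.17416233766566877 lat 0.002169056367907176 z 0.0596064604948492 F along/lat/z 14.070539739833091 -1.104095483565938 -6.133433491463839 est ext 0.05436233766566877 open 0.029659999165205723
turn [ 0.41 -0.22 -1.09]
bar px [ 324.9860858  -110.51458902]
```

View pics/k7.png

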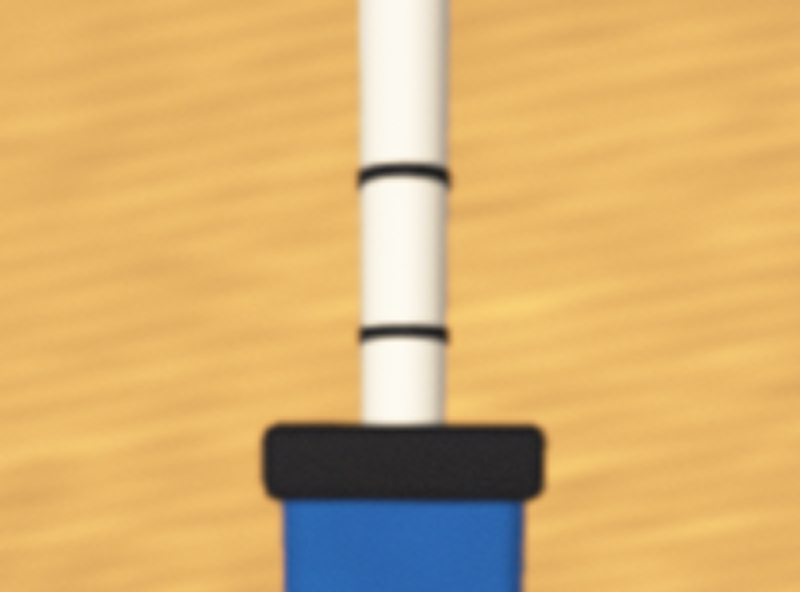

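Emit:
carry_out(motion=[0.005, 0.001, 0.001, 0.2, -0.1, -0.8, -1, 0.006, 0.001, 0.001, 0.2, -0.1, -0.7, -1, 0.006, 0.001, 0.001, 0, 0, -0.6, -1, 0.006, 0.001, 0, 0, 0, -0.5, -1, 0.006, 0.001, 0, 0, 0, -0.5, -1])

```text
t: 15.55
tool_pos: [0.4851, 0.1056, 0.0648]
orientation: [-0.171, -2.152, 2.138]
force: [15.8, -2.6, -5.6]
opening: 0.0297
```

```bash
python3 chk.py k8
```

```text
t 15.55 back of bar 0.18465665223801353 lat 0.0010135553809506013 z 0.06483318337554224 F along/lat/z 16.058266033978995 -0.19747120572725066 -5.640082506868012 est ext 0.06485665223801353 open 0.02970611073784657
turn [ 0.38 -0.09 -0.34]
bar px [ 323.323785   -131.78687869]
```

View pics/k8.png

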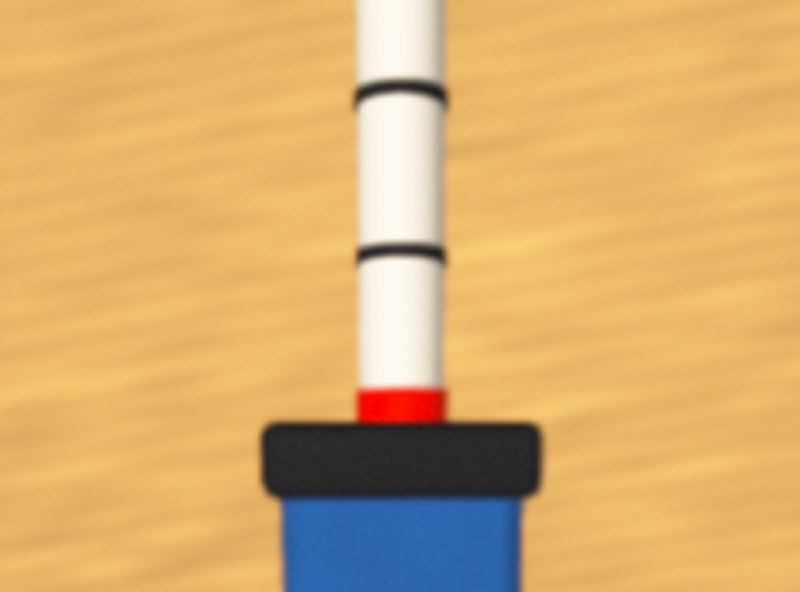

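Emit:
carry_out(motion=[0.0035, 0.004, 0.0003, 0.2, 0, -0.7, -1, 0.0035, 0.0035, 0.0003, 0.1, 0, -0.7, -1, 0.0035, 0.003, 0.0003, 0, 0, -0.7, -1, 0.0037, 0.003, 0.0003, 0, 0, -0.6, -1, 0.004, 0.0025, 0.0003, 0, 0, -0.6, -1])

```text
t: 16.1
tool_pos: [0.4913, 0.1055, 0.0633]
orientation: [-0.168, -2.152, 2.132]
force: [13.1, -2.5, -2.5]
opening: 0.0297
```

```bash
python3 chk.py k9
```

```text
t 16.1 back of bar 0.1784770047500358 lat 0.0019244869530584867 z 0.06333600415004399 F along/lat/z 13.356864141735203 -0.5259185738221961 -2.4555833196168275 est ext 0.0586770047500358 open 0.02973153606546229
turn [ 0.54 -0.19 -0.08]
bar px [ 324.73388324 -120.62872115]
```

View pics/k9.png

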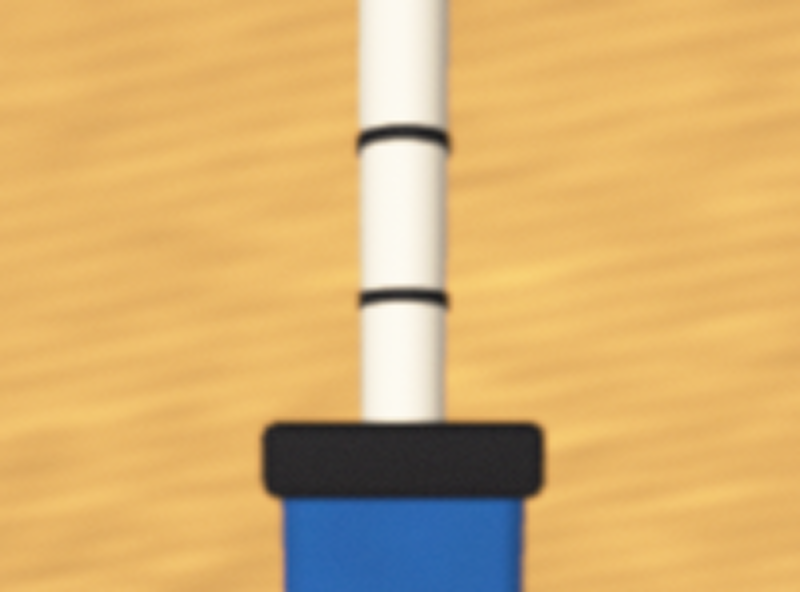

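Emit:
carry_out(motion=[0.0055, 0.0035, 0.0008, 0.4, -0.1, -0.6, -1, 0.0055, 0.0035, 0.0008, 0.3, -0.1, -0.6, -1, 0.0055, 0.003, 0.0005, 0.2, 0, -0.6, -1, 0.005, 0.003, 0.0005, 0.2, 0, -0.6, -1, 0.005, 0.003, 0.0005, 0.2, 0, -0.6, -1], squeeze=58)

```text
t: 16.65
tool_pos: [0.4902, 0.1052, 0.0627]
orientation: [-0.168, -2.138, 2.149]
force: [14.5, -2.3, -2.1]
opening: 0.0298
```

```bash
python3 chk.py k10
```

```text
t 16.65 back of bar 0.17952745753000232 lat 0.0013765601515384513 z 0.06272419364449759 F along/lat/z 14.71444178773071 -0.06890849407272134 -2.0870441184004815 est ext 0.05972745753000232 open 0.029754060673976665
turn [-0.29 -0.12 -0.24]
bar px [ 323.66379194 -123.44308865]
```

View pics/k10.png

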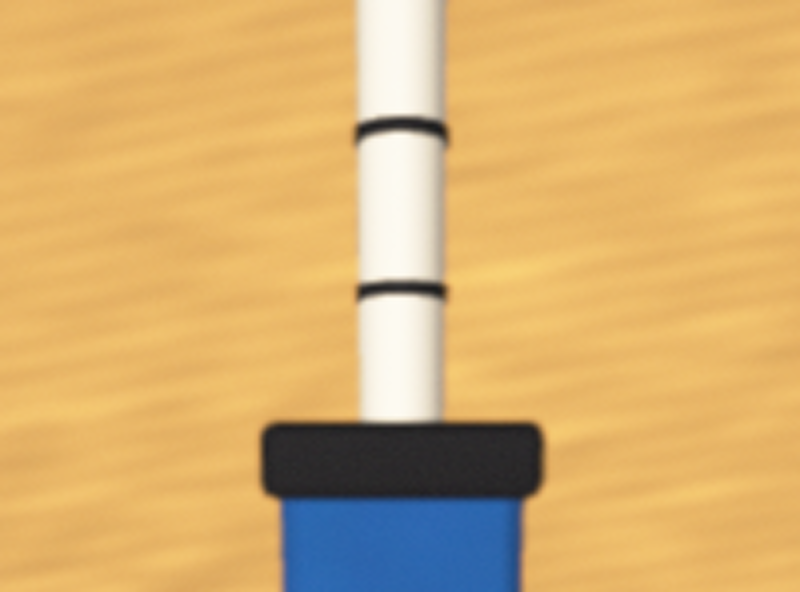

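Emit:
carry_out(motion=[0.006, 0.0035, 0.0005, -0.2, -0.1, -0.6, -1, 0.006, 0.0035, 0.0005, 0, -0.1, -0.65, -1, 0.006, 0.003, 0.0005, 0, 0, -0.65, -1, 0.006, 0.003, 0.0005, 0, 0, -0.65, -1, 0.006, 0.003, 0.0005, 0, 0, -0.65, -1])

```text
t: 17.2
tool_pos: [0.4866, 0.1056, 0.0625]
orientation: [-0.17, -2.152, 2.138]
force: [16.0, -3.1, -1.7]
opening: 0.0295
```

```bash
python3 chk.py k11
```

```text
t 17.2 back of bar 0.18315340423616241 lat 0.0012698646816223418 z 0.06254093185917398 F along/lat/z 16.262941004108203 -0.6794145644217668 -1.6715470047923153 est ext 0.06335340423616241 open 0.029534220423494115
turn [ 0.4  -0.05 -0.32]
bar px [ 324.23246102 -132.43577756]
```

View pics/k11.png

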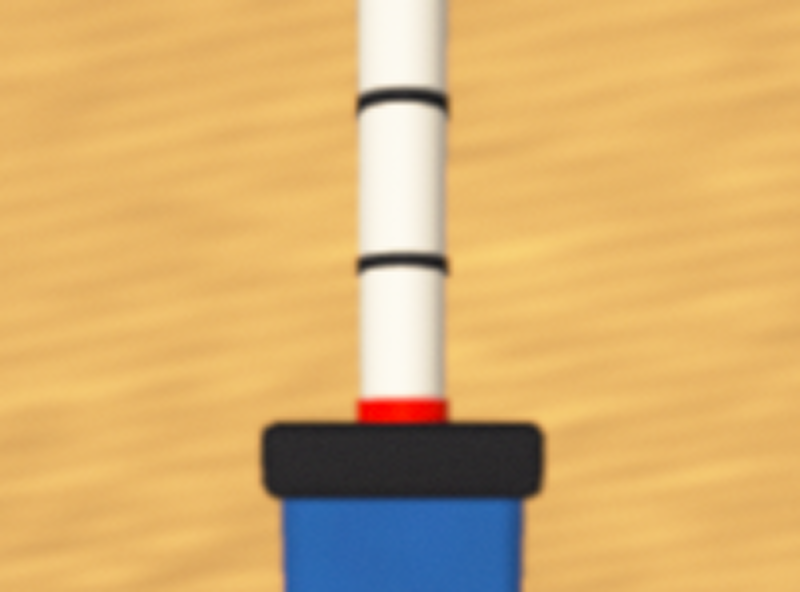

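The red ring is about half out at the mouth (rows 399–423 of the crop). I'll check that it holds still, and that the plaque and the hook are right.

```bash
python3 chk.py k12; for i in 1 2 3 4; do python3 chk.py k13 | head -1; done; python3 - <<'E'
from h import *
a=cv2.imread("pics/k12.png")[350:440,250:550];b=cv2.imread("pics/k13.png")[350:440,250:550]
cv2.imwrite("pics/k1213.png",np.vstack([a,b]))
s=imaging.read_camera("scene");t=imaging.read_camera("top")
cv2.imwrite("pics/s14.png",cv2.resize(s[180:330,300:440],None,fx=4,fy=4,interpolation=2))
cv2.imwrite("pics/t14.png",cv2.resize(t[30:230,200:400],None,fx=2.9,fy=2.9,interpolation=2))
E
```

```text
t 17.25 back of bar 0.18326757590164441 lat 0.0012574850891438553 z 0.0625232133156781 F along/lat/z 15.386235744794652 -0.7086829675357322 -2.333522418490391 est ext 0.06346757590164441 open 0.02963169282779072
turn [ 0.4  -0.05 -0.31]
bar px [ 324.22123112 -132.7613186 ]
t 17.3 back of bar 0.18324101818191915 lat 0.0012956957286671192 z 0.06252073135921098 F along/lat/z 15.385244510599502 -0.16753170947502966 -2.6637408004056966 est ext 0.06344101818191915 open 0.02944798088730401
t 17.35 back of bar 0.18325141426631203 lat 0.001286414779295837 z 0.06249263391835625 F along/lat/z 15.25342955600094 -0.6124256167252885 -2.7301027847796187 est ext 0.06345141426631203 open 0.029515843592366704
t 17.4 back of bar 0.1832163357246368 lat 0.0012781797797171287 z 0.06249007714639952 F along/lat/z 15.737334923531048 -0.06651660113544754 -1.8694621331390537 est ext 0.0634163357246368 open 0.02988764928095559
t 17.45 back of bar 0.1832029718420289 lat 0.001288045473162305 z 0.06250448113330422 F along/lat/z 17.001185414710747 -0.8567853374854224 -2.8062939514730543 est ext 0.06340297184202891 open 0.029738126211921307
```

View pics/k1213.png

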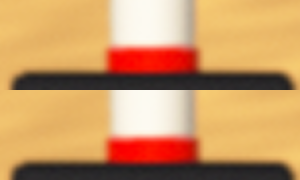

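View pics/s14.png

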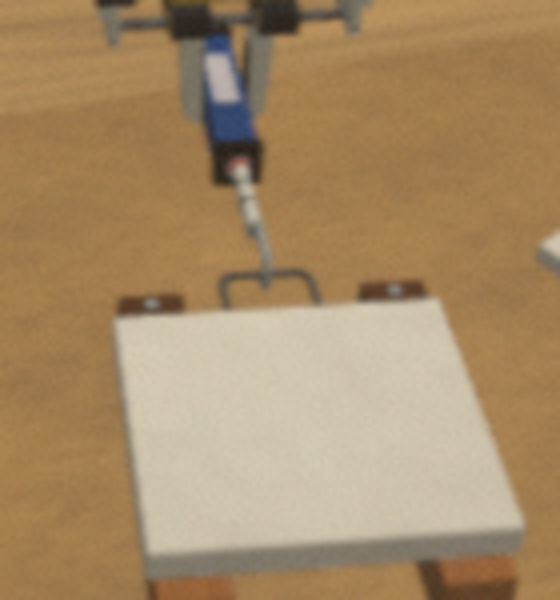

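View pics/t14.png

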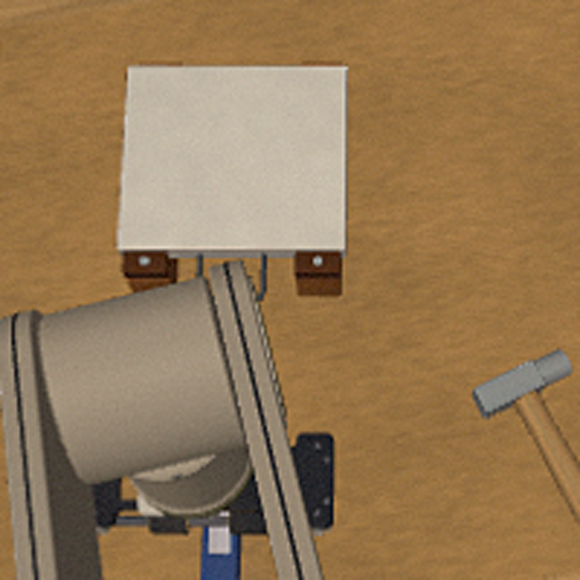

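The pull is steady at about 15.4 N with the red ring straddling the mouth. The plaque is in place and the hook is around the bar. Handing in.

```bash
python3 -c "
from plant import robot
print(robot.close_job()); s=robot.read_state(); print(s['t'],s['force'],s['opening'],s['tool_pos'])"
```

```text
the job is handed in; nothing more can be done
None
the job is handed in; nothing more can be done
```

The proof-test is on and holding. The gripper has the larger blue scale, its hook is down through the bail and under the bar, and the red 1.5 kg ring stands at the mouth of the barrel. I handed the job in at 17.5 s.

**Last checks:**
- **Reading:** the wrist camera shows about 3 mm of the 5 mm red ring clear of the mouth, which is about 60.5 mm drawn. The largest draw seen in any check was 62–65 mm, short of the 2 kg ring at 80 mm. The last rows moved in small steps.
- **Force:** the pull along the bail read 15.3 to 17.0 N, mostly about 15.4 N. It did not drift over 0.25 s of holding, and the pose stayed within about 0.1 mm.
- **Plaque:** its corners and stops look unmoved in the scene and top pictures, and the bystanders that show are where they were.

**What was not exact:**
- **Level and direction:** the scale's axis sits about 2.5 mm high at the grip, so the pull is within about 1° of level. The pull direction is within about 0.5° of straight.
- **Drawn length by arm position:** this gave 63.4 mm, about 3 mm more than the picture and the force. I trusted the ring in the picture.
- **Unsteady draw:** the arm gives under load, so the pull wavered before it settled. It crept back about 7 mm once, and the axis rose or pitched up to about 1°. Up to about 5 N of vertical load came on at times until I corrected it. No plaque lift showed in the picture taken just after that load first came on, nor in the last ones.

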